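# Aim the spray wand at the shoe brush, then hold the evil-eye jar at the front

### The arm

A 6-joint arm with a two-finger parallel gripper is mounted at the origin on the work surface. World frame = base frame: x ahead of the robot, y to its left, z up, the work surface at z = 0. Lengths are in mm, angles in rad, forces in N, time in s.
With the tool pointing down it reaches from about 350 to 850 mm from the base axis. Payload 8.1 kg.
Tool frame: the origin (TCP) lies at the very end of the fingers, on their centre line; the grasp point (between the pads) lies 19 mm behind it (env.grasp_offset is the distance from the TCP to the grasp point, in mm); z points along the fingers, y is the line along which they close (so a half turn about z gives the same grasp; the last joint's range is limited). The gripper opens to 93 mm and grips with 3 to 60 N. Pads are 15 mm wide; open, the fingers measure 128 mm over their backs; the gripper's body (75 mm by 188 mm) begins 65 mm behind the grasp point.
Start: joints at [1.244, 0.13, 1.488, -0, 1.523, -0.085], TCP at [143.648, 582.555, 218.635] pointing down, gripper open.
Joint ranges: [-2.96, 2.96], [-0.89, 2.26], [0.02, 2.5], [-1.34, 4.48], [0, 2.73], [-2.66, 2.66]. Speed limits (rad/s): [2.39, 2.39, 2.79, 3.14, 3.14, 3.14].

### API

Orientations are given as a 3x3 rotation matrix whose columns are the frame's x, y, z axes.
In Python, from rig import env, optics gives the robot as it stands.
- The arm moves only by the tool send_rows, never from a script. Its argument "deltas" is text: rows parted by semicolons, each of 7 numbers parted by spaces: the turn, a rotation vector about the tool's x, y, z normalised to -1 to 1, where 1 is 0.08 rad, then the shift along the tool's x, y, z normalised to -1 to 1, where 1 is 0.15 m, then the finger opening in mm, from 0 to 93. In form: rx ry rz tx ty tz grip; .... A call has 1 to 12 rows; each row shifts and turns the commanded pose from where the row before left it, along the tool's axes as they then stand; what a row does not reach is not made up. A row lasts 1/12 s, in which the tool goes at most 41.7 mm and 7.16 degrees, less where a joint would pass 70% of its speed; a pose out of reach is approached as far as the arm can. A call with a number of a shift or a turn outside -1 to 1 is refused whole. A call with a gripper value outside its range is refused whole. The fingers move at their own pace and stop on an object; the grip force is fixed at half the most. Time passes only in rows, so rows that do not move let the fingers close. It gives the time, the measured TCP pose, the force, the opening and the grip force at its end, in the units of the state.
- env.read_state(): the state, without advancing time (a new reading comes with each control period).
- optics.capture(name): name is "scene" or "top" or "wrist"; returns a dict with "color" (420x560x3 uint8, red, green, blue), "camera_matrix" (3x3 intrinsics, pixels), "rvec" (rotation vector, rad) and "tvec" (3), from world to camera coordinates, as OpenCV has them; the wrist camera has in their place "T_tool_cam" (4x4, takes a point from camera to tool coordinates, whose origin is the TCP and whose axes are the flange's). Camera axes: x right, y down, z forward; pixel columns grow to the right and rows downward; lengths in mm; the calibration is good to about 2 mm. The wrist camera is an equidistant fisheye: a pixel r from the principal point sees the ray r / f radians off the axis. A picture is of the moment at which its call begins: read the wrist's pose just before it. There is no depth.
- env.close_job(): hands the job in; it is judged then, once.
Trained networks look in the newest picture that a camera, given by its name, has taken for a name from the list of things; names that differ only in an ending like _2 or _b are one class to them, and where a whole thing is asked for, a point or a joint stands for the part that bears it (a point fixed in the world has none). Each returns a list of dicts, best first, with "confidence" (0 to 1); they miss things now and then, are a little off and sometimes report something else, mostly with a low value. They report only what shows in the picture. A call takes as long as a camera call.
- optics.spot_in(camera, thing): "at" ([x, y, z] in mm, in world coordinates, good to about 4 mm: the middle of the surface that is visible of it).
The state is a dict: "time_s": time; "joint_positions": joint angles; "joint_vel": joint speeds; "effort": joint torques, N m; "ee_pos": TCP position; "eef_rot": TCP orientation; "ft_force": force on the tool from outside, world axes, zero at the start; "moment": the same for the moment, N m; "width": finger opening in mm; "grip_force": force on a finger pad.
Only numpy, scipy, OpenCV 4.12 (cv2) and the standard library are available. Lean on these libraries where they do the work, as an engineer would, in place of code of your own. Each camera call takes 0.05 s, during which the arm holds its last target. There are 200 camera calls.

### The job

Help me get ready to polish shoes: pick up the green spray wand from its mat, aim its nozzle straight and level at the middle of the brush's bristles from about 6 cm away, keep it steady there for about 2 seconds, and lay it back flat on the middle of its mat. Then take hold of the shoe-cream carousel and turn it steadily, without flinging it, until the jar with the blue evil-eye lid stands right at the brass pointer on the foot. Finish with the fingers still gripping the carousel so that it stays still while I unscrew the jar's lid, do not let go, and leave the tumbler, the sunglasses case and the dish where they are.

Things in the scene. Friction and masses are not known exactly. Their poses are not given: they have to be found in the camera images.
- stand: fixed dark steel foot of the carousel, a disc 170 mm across and 20 mm high with a brass pointer arm that reaches out along its own -x; origin on the turning axis, on the table, z up. It does not move during the job; its place and yaw differ each time
- pointer (a point): top of the brass pointer knob (22 mm across, 30 mm high), 158 mm from the turning axis along the stand's -x, beyond the tray's edge; it marks the front
- carousel (a joint): angle of the turning tray on the stand, counter-clockwise seen from above is positive; at 0 (and at every full turn, such as 6.283) the evil-eye jar stands right at the pointer. Turns freely either way, through more than two full turns, with light friction of about 0.05 N m, and stays where it is left.
- tray (a point): centre of the tray's top, on the turning axis; pale wooden disc 260 mm across, 12 mm thick, this point 34 mm above the table; five jars are clipped to it and do not come off, evenly spaced on a circle of 85 mm radius, each 60 mm across at the lid, lid tops 98 mm above the table (the evil-eye lid 103 mm)
- handle (a point): centre of the carousel's handle, on the turning axis, 139 mm above the table: an upright black flat fin 72 mm long, 16 mm thick and 50 mm high (114 to 164 mm above the table) on a steel post; pinch it from above across its thickness. This frame turns with the tray: x along the fin's length, y across its thickness; its -x points to the evil-eye jar
- eye (a point): centre of the lid of the marked jar (white jar, blue lid with white, light blue and black rings; the others have amber glass and plain black, red, brass or grey lids), 100 mm above the table, 85 mm from the turning axis; turns with the tray
- tumbler: frosted glass tumbler, 74 mm across, 105 mm high, standing; origin at the centre of its underside. Leave alone
- case: black plastic sunglasses case 155 x 62 x 45 mm, long along its x; origin at the centre of its underside. Leave alone
- dish: white ceramic dish with an evil-eye bead pattern, 116 mm across, 28 mm high; origin at the centre of its underside. Leave alone
- mat: fixed black rubber mat 240 x 70 mm, 3 mm thick, long along its x; origin at the centre of its underside, on the table
- wand: loose spray wand lying on the mat along its x, about 130 g: green box-shaped handle 130 mm long (x -75 to 55 mm), 26 mm wide, 36 mm high, then a thin steel tube and a white nozzle head 22 mm across that ends at x = 120 mm. Origin under the handle near its middle and close to the balance point, 3 mm above the table at the start; x points to the nozzle, z up
- nozzle (a point): mouth of the wand's nozzle, 120 mm ahead of the wand's origin along its x and 20 mm above its underside; it sprays straight along the wand's x
- brush_stand: fixed steel stand that carries the wooden shoe brush, lying level along the stand's y, 165 mm long and 46 mm high; origin on the table below the face of the bristles. The bristles face the stand's -x; brush and stand reach 60 to 90 mm behind the face and up to 118 mm above the table
- bristles (a point): middle of the face of the pale bristles (150 mm wide, 36 mm high), 90 mm above the table

How it is judged (in metres and radians):
On the way, in this order (a step that is already met when the one before it is completed fails the run):
1. the wand is held, level and steady, its nozzle 30 to 100 mm from the bristles and aimed within 20 mm of their middle (x of bristles in the frame of nozzle between 0.03 and 0.1 m and y of bristles in the frame of nozzle between -0.02 and 0.02 m and z of bristles in the frame of nozzle between -0.02 and 0.02 m and angle between the x axis of wand and the x axis of brush_stand, either way round below 0.25 rad and linear speed of wand below 0.03 m/s and angular speed of wand below 0.2 rad/s and contact force between the fingers and wand above 1 N), for 1.5 s.
2. the wand lies flat on the middle of its mat, let go (x of wand in the frame of mat between -0.05 and 0.05 m and y of wand in the frame of mat between -0.03 and 0.03 m and height (world z) of wand below 0.012 m and angle between wand's own z axis and vertical below 0.15 rad and linear speed of wand below 0.03 m/s and contact force between the fingers and wand below 0.1 N), for 0.2 s.
At the end, for the whole second after the job is handed in: The wand lies flat on its mat, let go (origin within 50 mm along, 30 mm across of the middle). The evil-eye lid is within 12 mm (8 degrees) of the line from the turning axis to the pointer; the carousel is still (under 0.08 rad/s), held by the fingers with over 2 N (all of step 2 and x of eye in the frame of stand below 0 m and y of eye in the frame of stand between -0.012 and 0.012 m and velocity of joint carousel between -0.08 and 0.08 rad/s and contact force between the fingers and carousel above 2 N); the arm keeps its last pose, push and grip.
It fails at once if the carousel is flung round (faster than 4 rad/s) (velocity of joint carousel above 4 rad/s or velocity of joint carousel below -4 rad/s).
It fails at once if a bystander is disturbed (moved over 15 mm) (distance of any of tumbler, case, dish from where it was at the start of the episode above 0.015 m).
It also fails if it takes over 72 s, if anything falls off the work surface, if the arm or the gripper's body presses on something with over 40 N, if the wrist force passes 120 N, or if a joint passes its speed limit or range.

## Working session

There is one attempt and no reset: what is moved stays moved. The work goes in short steps, Python scripts to look and compute and a tool call to move; the robot and the scene stay as the last step left them, time stands still between calls to the robot, and variables do not carry over. Pictures are saved under pics/ and viewed, at most 10 in all, crops included, and the job is handed in when it is done.

Besides the shell and the picture viewer there is one more tool, called after "Call:" as name(argument=value, ...) on one line, values as JSON. send_rows: Moves the arm, as the interface text tells. Scaled input: -1 to 1 covers 0.15 m each way for a shift and 0.08 rad each way for a turn. Its arguments: {"type":"object","properties":{"deltas":{"type":"string"}},"required":["deltas"]}

```bash
mkdir -p pics; python3 - <<'E'
from rig import env, optics
import cv2, numpy as np
s=env.read_state(); print(s["time_s"],s["ee_pos"],s["eef_rot"],s["width"],env.grasp_offset)
for c in ["top","scene"]:
    p=optics.capture(c); cv2.imwrite(f"pics/{c}0.png",p["color"][:,:,::-1])
    for t in ["wand","nozzle","mat","bristles","brush_stand","stand","pointer","handle","eye","tray","tumbler","case","dish"]:
        r=optics.spot_in(c,t)
        print(c,t,[(np.round(d["at"]).tolist(),round(d["confidence"],2)) for d in r[:2]])
    print(p["camera_matrix"].tolist(),p["rvec"],p["tvec"])
E
```

```text
0.0 [143.48648259 582.01964434 217.61550037] [[-9.70904091e-01  2.39468053e-01 -5.45506419e-04]
 [ 2.39468641e-01  9.70902629e-01 -1.68946523e-03]
 [ 1.25060668e-04 -1.77094039e-03 -9.99998424e-01]] 92.98136504950183 18.8
top wand [([485.0, 322.0, 40.0], 0.84)]
top nozzle [([488.0, 320.0, 42.0], 0.77)]
top mat [([476.0, 308.0, 3.0], 0.97)]
top bristles [([630.0, -390.0, 109.0], 0.76), ([490.0, 318.0, 40.0], 0.34)]
top brush_stand [([626.0, -386.0, 114.0], 0.8), ([545.0, 68.0, 31.0], 0.7)]
top stand [([550.0, 68.0, 35.0], 0.69), ([408.0, -501.0, 47.0], 0.66)]
top pointer [([549.0, 67.0, 31.0], 0.79)]
top handle [([548.0, 74.0, 37.0], 0.92), ([738.0, 287.0, 57.0], 0.55)]
top eye [([548.0, 68.0, 37.0], 0.71)]
top tray [([552.0, 69.0, 37.0], 0.69)]
top tumbler [([740.0, 289.0, 59.0], 0.84)]
top case [([411.0, -498.0, 46.0], 0.7), ([474.0, 308.0, 1.0], 0.65)]
top dish [([594.0, 521.0, 8.0], 0.95)]
[[450.634351090572, 0.0, 283.22181003152014], [0.0, 450.634351090572, 212.82030660975846], [0.0, 0.0, 1.0]] [ 2.19269904 -2.14124708  0.13908888] [ -16.81349038  584.61687538 1472.90731849]
scene wand [([488.0, 316.0, 30.0], 0.71)]
scene nozzle [([490.0, 317.0, 34.0], 0.76)]
scene mat [([508.0, 307.0, 7.0], 0.87)]
scene bristles [([646.0, -408.0, 98.0], 0.71)]
scene brush_stand [([649.0, -412.0, 98.0], 0.82), ([488.0, 315.0, 32.0], 0.16)]
scene stand [([558.0, 40.0, 46.0], 0.93), ([508.0, 306.0, 8.0], 0.43)]
scene pointer [([559.0, 39.0, 42.0], 0.79)]
scene handle [([563.0, 37.0, 42.0], 0.91)]
scene eye [([564.0, 38.0, 50.0], 0.93)]
scene tray [([564.0, 37.0, 51.0], 0.71)]
scene tumbler [([726.0, 268.0, 74.0], 0.65)]
scene case [([414.0, -513.0, 46.0], 0.85)]
scene dish [([591.0, 528.0, 18.0], 0.86)]
[[527.1180101417755, 0.0, 277.7733186244229], [0.0, 527.1180101417755, 202.85302911069772], [0.0, 0.0, 1.0]] [ 2.33742091  0.58286382 -0.25234989] [-491.77215326 -128.81143348 1875.84376826]
```

View pics/top0.png

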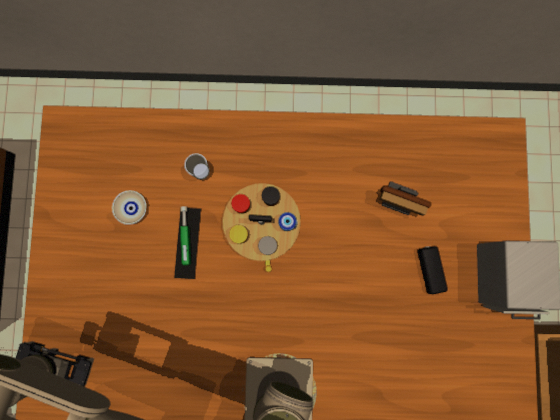

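View pics/scene0.png

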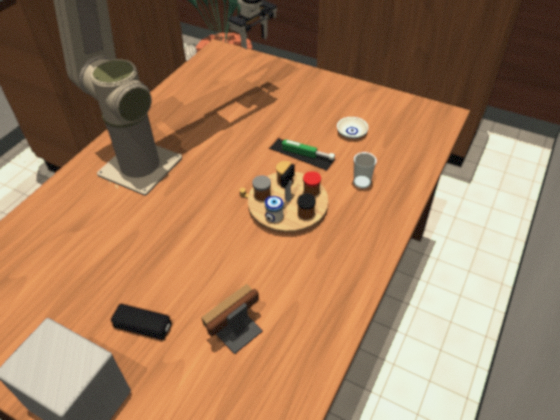

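```bash
cat > h.py <<'E'
from rig import env, optics
import cv2, numpy as np
from scipy.spatial.transform import Rotation as R
def top2w(p,uv,z):
    Rm=cv2.Rodrigues(np.array(p["rvec"]))[0]; c=-Rm.T@np.ravel(p["tvec"])
    d=Rm.T@np.linalg.inv(p["camera_matrix"])@[uv[0],uv[1],1]
    return c+d*(z-c[2])/d[2]
def wrist2w(p,s,uv,z):
    K=p["camera_matrix"]; q=(np.array(uv)-[K[0][2],K[1][2]]); r=np.hypot(*q); th=r/K[0][0]
    d=np.array([*(q/max(r,1e-9)*np.sin(th)),np.cos(th)])
    T=np.array(p["T_tool_cam"]); Rm=np.array(s["eef_rot"])
    c=Rm@T[:3,3]+s["ee_pos"]; d=Rm@T[:3,:3]@d
    return c+d*(z-c[2])/d[2]
def plan(pos,yaw=None,s=None):
    """moves from present pose to TCP pos (mm), tool y at world yaw (mod pi), pointing down; shift in tool axes (mm) and turn rvec in tool axes"""
    s=s or env.read_state(); Rm=np.array(s["eef_rot"])
    y0=np.arctan2(Rm[1,1],Rm[0,1]); 
    if yaw is None: yaw=y0
    d=(yaw-y0+np.pi/2)%np.pi-np.pi/2; yw=y0+d
    y=np.array([np.cos(yw),np.sin(yw),0]); z=np.array([0,0,-1.]); G=np.c_[np.cross(y,z),y,z]
    rv=R.from_matrix(Rm.T@G).as_rotvec()
    print("t",s["time_s"],"tcp",np.round(s["ee_pos"],1),"yaw",round(y0,3),"J6",round(s["joint_positions"][5],2),"dyaw",round(d,3))
    print(" rot units",np.round(rv/.08,2)," shift units (final tool axes)",np.round(G.T@(np.array(pos)-s["ee_pos"])/150,3)," (present axes)",np.round(Rm.T@(np.array(pos)-s["ee_pos"])/150,3))
E
python3 - <<'E'
from h import *
p=optics.capture("top"); im=p["color"]
hsv=cv2.cvtColor(im,cv2.COLOR_RGB2HSV)
m=cv2.inRange(hsv,(45,120,40),(85,255,255)); m[:150]=0;m[300:]=0;m[:,:160]=0;m[:,215:]=0
pts=cv2.findNonZero(m); (c,sz,a)=cv2.minAreaRect(pts); print("wand handle",c,sz,a,top2w(p,c,39))
print("noz",top2w(p,(184,208),23),"mat corners",[top2w(p,q,3)[:2].round() for q in [(179,207),(201,208),(175,277),(195,278)]])
A=cv2.resize(im[170:230,365:445][:, :,::-1],None,fx=5,fy=5,interpolation=cv2.INTER_CUBIC)
B=cv2.resize(im[175:280,215:310][:, :,::-1],None,fx=4,fy=4,interpolation=cv2.INTER_CUBIC)
H=np.zeros((420,780,3),np.uint8);H[:300,:400]=A;H[:420,400:780]=B
cv2.imwrite("pics/crop.png",H)
b=cv2.inRange(hsv,(100,150,60),(125,255,255)); b[:,:240]=0;b[:,310:]=0;b[:180]=0;b[260:]=0
q=cv2.minEnclosingCircle(cv2.findNonZero(b)); print("eye",q,top2w(p,q[0],103))
E
```

```text
wand handle (184.37783813476562, 245.43438720703125) (39.24125289916992, 8.514162063598633) 87.27368927001953 [468.10445344 320.32054959  39.        ]
noz [594.27935578 330.95216056  23.        ] mat corners [array([600., 352.]), array([598., 277.]), array([363., 354.]), array([362., 287.])]
eye ((287.0, 220.85000610351562), 8.211215019226074) [551.3586223  -14.81197214 103.        ]
```

View pics/crop.png

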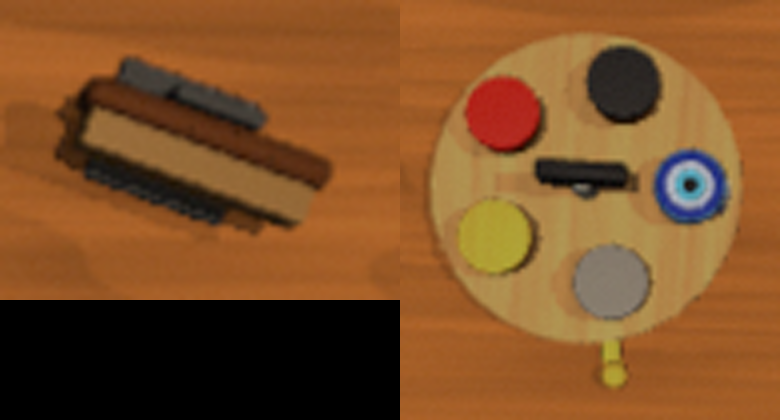

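```bash
python3 - <<'E'
from h import *
p=optics.capture("top"); 
f=lambda x,y,z:top2w(p,(x/5+365-.4,y/5+170-.4),z)[:2]
g=lambda x,y,z:top2w(p,((x-400)/4+215-.4,y/4+175-.4),z)[:2]
a,b=f(82,148,108),f(295,224,108); print("front edge",a,b,(a+b)/2,np.linalg.norm(a-b)); d=b-a; print("stand yaw",np.arctan2(-d[1],-d[0])*1-0, "x dir",np.array([-d[1],d[0]])/np.linalg.norm(d))
t=g(586,188,34); q=g(614,372,30); e=g(690,186,103); h=(g(537,170,164)+g(628,175,164))/2
print("tray",t,"ptr",q,np.linalg.norm(q-t),"eye",e,np.linalg.norm(e-t),"fin",h)
an=lambda v:np.degrees(np.arctan2(v[1],v[0])); print(an(q-t),an(e-t))
plan((468,320,150),np.pi/2+.05)
E
```

```text
front edge [ 627.74629105 -313.91651319] [ 582.12290184 -450.11430907] [ 604.93459645 -382.01541113] 143.63611400596744
stand yaw 1.247565485202956 x dir [ 0.94821415 -0.31763174]
tray [553.58450597  70.14301164] ptr [401.88156381  42.80680843] 154.14619899430102 eye [550.56691273 -15.14789884] 85.34427502213909 fin [552.90078638  68.1822139 ]
-169.78517111791703 -92.02628005336716
t 1.5 tcp [143.7 582.6 218.7] yaw 1.329 J6 -0.09 dyaw 0.292
 rot units [ 0.    0.   -3.65]  shift units (final tool axes) [-2.072 -1.856  0.458]  (present axes) [-2.519 -1.182  0.458]
```

Call:
send_rows(deltas="0 0 -0.91 0 0 0 93;0 0 -0.91 0 0 0 93;0 0 -0.91 0 0 0 93;0 0 -0.91 0 0 0 93;0 0 0 0 0 0 93")

```text
time_s: 1.92
ee_pos: [143.6, 582.6, 218.6]
eef_rot: [[-0.999, -0.053, -0.0], [-0.053, 0.999, -0.0], [0.0, -0.0, -1.0]]
ft_force: [0.4, 0.2, -0.3]
width: 92.9
grip_force: 0.0
```

Call:
send_rows(deltas="0 0 0 -0.188 -0.169 0 93;0 0 0 -0.188 -0.169 0 93;0 0 0 -0.188 -0.169 0 93;0 0 0 -0.188 -0.169 0 93;0 0 0 -0.188 -0.169 0 93;0 0 0 -0.188 -0.169 0 93;0 0 0 -0.188 -0.169 0 93;0 0 0 -0.188 -0.169 0 93;0 0 0 -0.188 -0.169 0 93;0 0 0 -0.188 -0.169 0 93;0 0 0 -0.188 -0.169 0 93;0 0 0 0 0 0 93")

```text
time_s: 2.92
ee_pos: [471.7, 314.8, 218.6]
eef_rot: [[-0.999, -0.042, 0.002], [-0.042, 0.999, -0.002], [-0.002, -0.002, -1.0]]
ft_force: [-0.5, 1.9, 0.4]
width: 93.0
grip_force: 0.0
```

```bash
python3 - <<'E'
from h import *
s=env.read_state(); p=optics.capture("wrist"); im=p["color"]; cv2.imwrite("pics/w1.png",im[:,:,::-1])
print(s["ee_pos"],p["camera_matrix"][0][0],np.array(p["T_tool_cam"]).round(2).tolist())
hsv=cv2.cvtColor(im,cv2.COLOR_RGB2HSV); m=cv2.inRange(hsv,(45,100,40),(85,255,255))
n,l,st,ce=cv2.connectedComponentsWithStats(m); i=1+st[1:,4].argmax(); print(st[i])
c,sz,a=cv2.minAreaRect(cv2.findNonZero((l==i).astype(np.uint8))); print(c,sz,a)
P=[wrist2w(p,s,q,39)[:2].round(1) for q in cv2.boxPoints((c,sz,a))]; print(P, wrist2w(p,s,c,39).round(1))
E
```

```text
[471.69337936 314.80924693 218.63542415] 325.19226210127806 [[0.0, -0.95, -0.3, 83.89], [1.0, 0.0, -0.0, -0.39], [0.0, -0.3, 0.95, -165.53], [0.0, 0.0, 0.0, 1.0]]
[ 273  121   29  115 2160]
(288.2813720703125, 177.69647216796875) (114.04170227050781, 25.153894424438477) 86.71076202392578
[array([405.3, 302.3]), array([402.6, 328.6]), array([530.6, 343.2]), array([533.6, 314.4])] [465.5 321.8  39. ]
```

View pics/w1.png

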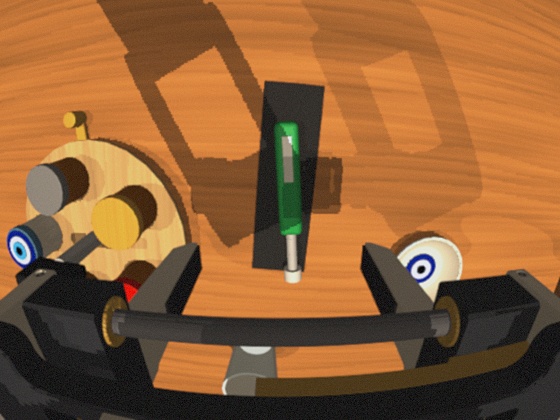

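```bash
python3 - <<'E'
from h import *
s=env.read_state(); p=optics.capture("wrist")
C=[wrist2w(p,s,q,3)[:2] for q in [(265,81),(324,87),(300,272),(252,268)]]; print(np.round(C,1),np.mean(C,0))
d=C[2]+C[3]-C[0]-C[1]; print(np.arctan2(d[1],d[0]))
n0,n1=wrist2w(p,s,(292,238),23),wrist2w(p,s,(292.5,282),14); t=wrist2w(p,s,(288,122),39); print(n0,n1,t)
plan((473,323,8),np.pi/2+.09)
E
```

```text
[[357.4 293.2]
 [360.9 361.4]
 [598.4 347.3]
 [595.2 283.1]] [477.98364641 321.26773185]
-0.05087886314293796
[540.60131382 332.71631367  23.        ] [607.82432049 337.45520754  14.        ] [402.69617524 320.90399695  39.        ]
t 3.0167 tcp [468.1 318.3 218.5] yaw 1.615 J6 -1.11 dyaw 0.046
 rot units [ 0.   -0.   -0.57]  shift units (final tool axes) [-0.035  0.028  1.403]  (present axes) [-0.035  0.03   1.403]
```

Call:
send_rows(deltas="0 0 -0.5 -0.045 0.047 0 93;0 0 0 0 0 0.15 93;0 0 0 0 0 0.15 93;0 0 0 0 0 0.15 93;0 0 0 0 0 0.15 93;0 0 0 0 0 0.15 93;0 0 0 0 0 0.15 93;0 0 0 0 0 0.15 93;0 0 0 0 0 0.15 93;0 0 0 0 0 0.1 93;0 0 0 0 0 0.09 93;0 0 0 0 0 0 93")

```text
time_s: 4.02
ee_pos: [470.6, 326.6, 7.0]
eef_rot: [[-0.996, -0.09, -0.004], [-0.09, 0.996, -0.002], [0.005, -0.002, -1.0]]
ft_force: [-0.5, -0.1, -0.6]
width: 93.0
grip_force: 0.0
```

Call:
send_rows(deltas="0 0 0 0 0 0 50;0 0 0 0 0 0 35;0 0 0 0 0 0 25;0 0 0 0 0 0 15;0 0 0 0 0 0 15;0 0 0 0 0 0 15;0 0 0 0 0 0 15;0 0 0 0 0 0 15;0 0 0 0 0 0 15;0 0 0 0 0 0 15")

```text
time_s: 4.85
ee_pos: [473.6, 326.6, 10.1]
eef_rot: [[-0.996, -0.089, -0.0], [-0.089, 0.996, -0.0], [0.0, -0.0, -1.0]]
ft_force: [-0.1, -0.3, 0.9]
width: 30.7
grip_force: 0.3
```

Call:
send_rows(deltas="0 0 0 0 0 0 10;0 0 0 0 0 0 10;0 0 0 0 0 0 10;0 0 0 0 0 0 10;0 0 0 0 0 0 10")

```text
time_s: 5.27
ee_pos: [473.6, 326.7, 10.1]
eef_rot: [[-0.996, -0.089, -0.0], [-0.089, 0.996, -0.0], [0.0, -0.0, -1.0]]
ft_force: [0.4, -0.2, -0.7]
width: 25.9
grip_force: 30.0
```

```bash
python3 - <<'E'
from h import *
s=env.read_state(); print(s["width"],s["grip_force"],s["joint_positions"])
u=np.array([.948,-.318]); b=np.array([605,-382]); o=b-u*180; print(o, np.arctan2(u[1],u[0]))
plan((*o,77),np.pi/2-.323); plan((474,326,220)); plan((*o,220),np.pi/2-.323)
E
```

```text
25.906023872162343 29.99996244907379 [ 5.14792727e-01  2.62939334e-01  1.73840979e+00 -2.62366109e-05
  1.14029263e+00 -1.14540839e+00]
[ 434.36 -324.76] -0.3236480853260385
t 5.2667 tcp [473.6 326.7  10.1] yaw 1.66 J6 -1.15 dyaw -0.412
 rot units [-0.   -0.    5.16]  shift units (final tool axes) [-1.13  -4.202 -0.446]  (present axes) [ 0.649 -4.303 -0.446]
t 5.2667 tcp [473.6 326.7  10.1] yaw 1.66 J6 -1.15 dyaw 0.0
 rot units [-0. -0. -0.]  shift units (final tool axes) [-0.002 -0.005 -1.399]  (present axes) [-0.002 -0.005 -1.399]
t 5.2667 tcp [473.6 326.7  10.1] yaw 1.66 J6 -1.15 dyaw -0.412
 rot units [-0.   -0.    5.16]  shift units (final tool axes) [-1.13  -4.202 -1.399]  (present axes) [ 0.649 -4.303 -1.399]
```

Call:
send_rows(deltas="0 0 0 0 0 -0.06 10;0 0 0 0 0 -0.13 10;0 0 0 0 0 -0.13 10;0 0 0 0 0 -0.13 10;0 0 0 0 0 -0.13 10;0 0 0 0 0 -0.13 10;0 0 0 0 0 -0.13 10;0 0 0 0 0 -0.13 10;0 0 0 0 0 -0.13 10;0 0 0 0 0 -0.13 10;0 0 0 0 0 -0.13 10;0 0 0 0 0 -0.04 10")

```text
time_s: 6.27
ee_pos: [474.8, 327.6, 224.5]
eef_rot: [[-0.996, -0.089, 0.005], [-0.089, 0.996, 0.003], [-0.005, 0.002, -1.0]]
ft_force: [1.0, 0.0, -0.8]
width: 26.3
grip_force: 30.0
```

Call:
send_rows(deltas="0 0 0.5 0 0 0 10;0 0 0.5 0 0 0 10;0 0 0.5 0 0 0 10;0 0 0.5 0 0 0 10;0 0 0.5 0 0 0 10;0 0 0.5 0 0 0 10;0 0 0.5 0 0 0 10;0 0 0.5 0 0 0 10;0 0 0.5 0 0 0 10;0 0 0.66 0 0 0 10;0 0 0 0 0 0 10")

```text
time_s: 7.18
ee_pos: [473.3, 326.7, 219.6]
eef_rot: [[-0.947, 0.32, -0.001], [0.32, 0.947, -0.0], [0.001, -0.001, -1.0]]
ft_force: [0.8, -0.1, -1.0]
width: 26.0
grip_force: 30.0
```

Call:
send_rows(deltas="0 0 0 -0.024 -0.09 0 10;0 0 0 -0.047 -0.175 0 10;0 0 0 -0.047 -0.175 0 10;0 0 0 -0.047 -0.175 0 10;0 0 0 -0.047 -0.175 0 10;0 0 0 -0.047 -0.175 0 10;0 0 0 -0.047 -0.175 0 10;0 0 0 -0.047 -0.175 0 10;0 0 0 -0.047 -0.175 0 10;0 0 0 -0.047 -0.175 0 10;0 0 0 -0.047 -0.175 0 10;0 0 0 -0.047 -0.175 0 10")

```text
time_s: 8.18
ee_pos: [453.7, 12.6, 219.9]
eef_rot: [[-0.949, 0.316, -0.0], [0.316, 0.949, -0.0], [0.0, -0.0, -1.0]]
ft_force: [1.3, 0.6, -1.2]
width: 25.4
grip_force: 30.0
```

Call:
send_rows(deltas="0 0 0 -0.047 -0.175 0 10;0 0 0 -0.047 -0.175 0 10;0 0 0 -0.047 -0.175 0 10;0 0 0 -0.047 -0.175 0 10;0 0 0 -0.047 -0.175 0 10;0 0 0 -0.047 -0.175 0 10;0 0 0 -0.047 -0.175 0 10;0 0 0 -0.047 -0.175 0 10;0 0 0 -0.047 -0.175 0 10;0 0 0 -0.047 -0.175 0 10;0 0 0 -0.03 -0.09 0 10;0 0 0 0 0 0 10")

```text
time_s: 9.18
ee_pos: [436.8, -273.8, 219.8]
eef_rot: [[-0.948, 0.32, -0.001], [0.32, 0.948, -0.001], [0.0, -0.001, -1.0]]
ft_force: [-0.3, 1.3, -1.4]
width: 26.0
grip_force: 30.0
```

```bash
python3 - <<'E'
from h import *
s=env.read_state(); p=optics.capture("wrist"); cv2.imwrite("pics/w2.png",p["color"][:,:,::-1]); print(s["width"],s["grip_force"],np.array(s["eef_rot"]).round(3).tolist())
plan((434.4,-324.8,77),np.pi/2-.323)
p=optics.capture("top"); cv2.imwrite("pics/t2.png",cv2.resize(p["color"][150:270,320:480][:,:,::-1],None,fx=5,fy=5,interpolation=cv2.INTER_CUBIC))
E
```

```text
26.00340009102393 29.999409914016724 [[-0.948, 0.32, -0.001], [0.32, 0.948, -0.001], [0.0, -0.001, -1.0]]
t 9.2333 tcp [ 437.2 -272.   219.8] yaw 1.246 J6 -1.9 dyaw 0.002
 rot units [ 0.   -0.01 -0.02]  shift units (final tool axes) [-0.094 -0.339  0.952]  (present axes) [-0.096 -0.34   0.952]
```

View pics/w2.png

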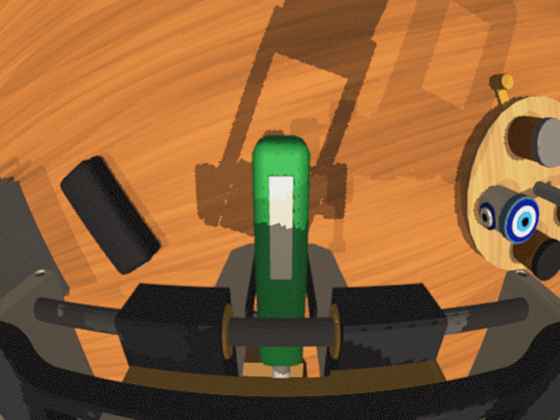

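Call:
send_rows(deltas="0 0 0 -0.032 -0.11 0 10;0 0 0 -0.032 -0.115 0 10;0 0 0 -0.03 -0.114 0 10;0 0 0 0 0 0.12 10;0 0 0 0 0 0.15 10;0 0 0 0 0 0.15 10;0 0 0 0 0 0.15 10;0 0 0 0 0 0.15 10;0 0 0 0 0 0.15 10;0 0 0 0 0 0.08 10;0 0 0 0 0 0 10;0 0 0 0 0 0 10")

```text
time_s: 10.28
ee_pos: [435.1, -322.8, 77.6]
eef_rot: [[-0.949, 0.317, -0.001], [0.317, 0.949, 0.001], [0.001, 0.001, -1.0]]
ft_force: [-0.2, 0.4, -0.2]
width: 25.7
grip_force: 30.0
```

```bash
python3 - <<'E'
from h import *
s=env.read_state(); w=optics.capture("wrist")
print("tail",(np.array(s["eef_rot"]).T@(wrist2w(w,s,(281,138),s["ee_pos"][2]+27)-s["ee_pos"])).round(1))
p=optics.capture("top"); A=cv2.resize(p["color"][160:260,345:445][:,:,::-1],None,fx=4,fy=4,interpolation=cv2.INTER_CUBIC)
q=optics.capture("scene"); B=cv2.resize(q["color"][250:350,160:260][:,:,::-1],None,fx=4,fy=4,interpolation=cv2.INTER_CUBIC)
cv2.imwrite("pics/aim.png",np.hstack([A,B]))
plan((434.4,-324.8,77),np.pi/2-.323)
E
```

```text
tail [ 69.9  -0.4 -26.9]
t 10.4333 tcp [ 436.3 -324.6   79.7] yaw 1.248 J6 -1.98 dyaw -0.0
 rot units [-0.02  0.04  0.  ]  shift units (final tool axes) [ 0.012 -0.006  0.018]  (present axes) [ 0.012 -0.006  0.018]
```

View pics/aim.png

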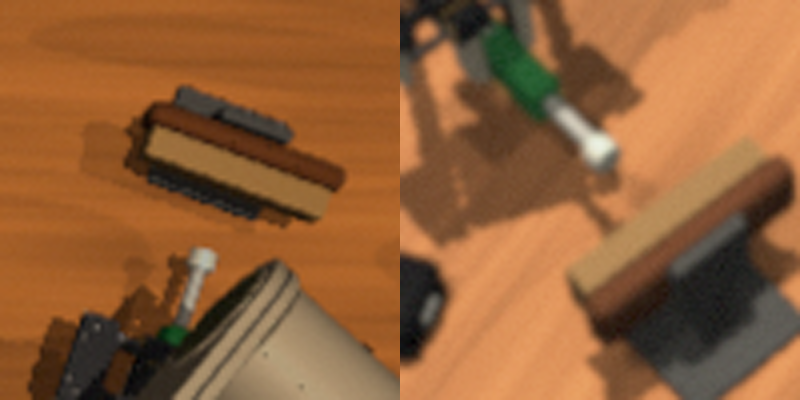

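Call:
send_rows(deltas="0 0 0 0.012 -0.02 0.015 10;0 0 0 0 0 0 10;0 0 0 0 0 0 10;0 0 0 0 0 0 10;0 0 0 0 0 0 10;0 0 0 0 0 0 10;0 0 0 0 0 0 10;0 0 0 0 0 0 10;0 0 0 0 0 0 10;0 0 0 0 0 0 10;0 0 0 0 0 0 10;0 0 0 0 0 0 10")

```text
time_s: 11.43
ee_pos: [432.5, -326.1, 75.4]
eef_rot: [[-0.948, 0.318, 0.0], [0.318, 0.948, 0.0], [-0.0, 0.0, -1.0]]
ft_force: [-0.4, 0.2, -1.4]
width: 25.7
grip_force: 30.0
```

Call:
send_rows(deltas="0 0 0 0 0 0 10;0 0 0 0 0 0 10;0 0 0 0 0 0 10;0 0 0 0 0 0 10;0 0 0 0 0 0 10;0 0 0 0 0 0 10;0 0 0 0 0 0 10;0 0 0 0 0 0 10;0 0 0 0 0 0 10;0 0 0 0 0 0 10;0 0 0 0 0 0 10;0 0 0 0 0 0 10")

```text
time_s: 12.43
ee_pos: [432.5, -326.1, 75.4]
eef_rot: [[-0.948, 0.318, -0.0], [0.318, 0.948, 0.0], [0.0, 0.0, -1.0]]
ft_force: [-0.3, -0.6, -0.8]
width: 25.8
grip_force: 30.0
```

Call:
send_rows(deltas="0 0 0 0 0 0 10;0 0 0 0 0 0 10;0 0 0 0 0 0 10;0 0 0 0 0 0 10;0 0 0 0 0 0 10;0 0 0 0 0 0 10;0 0 0 0 0 0 10;0 0 0 0 0 0 10;0 0 0 0 0 0 10;0 0 0 0 0 0 10")

```text
time_s: 13.27
ee_pos: [432.5, -326.1, 75.4]
eef_rot: [[-0.948, 0.318, -0.0], [0.318, 0.948, 0.0], [0.0, 0.0, -1.0]]
ft_force: [-0.5, 0.4, -1.3]
width: 25.7
grip_force: 30.0
```

```bash
python3 - <<'E'
from h import *
print(env.read_state()["grip_force"])
plan((474,321,220),np.pi/2-.05)
E
```

```text
29.99981850385666
t 13.2667 tcp [ 432.5 -326.1   75.4] yaw 1.247 J6 -1.99 dyaw 0.273
 rot units [ 0.   -0.   -3.42]  shift units (final tool axes) [-0.061  4.323 -0.964]  (present axes) [ 1.108  4.178 -0.964]
```

Call:
send_rows(deltas="0 0 0 0 0 -0.06 10;0 0 0 0 0 -0.12 10;0 0 0 0 0 -0.13 10;0 0 0 0 0 -0.13 10;0 0 0 0 0 -0.13 10;0 0 0 0 0 -0.13 10;0 0 0 0 0 -0.13 10;0 0 0 0 0 -0.13 10;0 0 0 0 0 0 10")

```text
time_s: 14.02
ee_pos: [434.2, -327.7, 225.0]
eef_rot: [[-0.948, 0.318, 0.006], [0.318, 0.948, -0.005], [-0.007, -0.003, -1.0]]
ft_force: [0.2, -0.1, -1.3]
width: 25.7
grip_force: 30.0
```

Call:
send_rows(deltas="0 0 0 0.023 0.09 0 10;0 0 0 0.046 0.175 0 10;0 0 0 0.046 0.175 0 10;0 0 0 0.046 0.175 0 10;0 0 0 0.046 0.175 0 10;0 0 0 0.046 0.175 0 10;0 0 0 0.046 0.175 0 10;0 0 0 0.046 0.175 0 10;0 0 0 0.046 0.175 0 10;0 0 0 0.046 0.175 0 10;0 0 0 0.046 0.175 0 10;0 0 0 0.046 0.175 0 10")

```text
time_s: 15.02
ee_pos: [452.0, -12.3, 217.7]
eef_rot: [[-0.948, 0.318, -0.002], [0.318, 0.948, 0.001], [0.002, -0.0, -1.0]]
ft_force: [0.8, 0.5, -1.0]
width: 26.0
grip_force: 30.0
```

Call:
send_rows(deltas="0 0 -0.38 0.046 0.175 0 10;0 0 -0.38 0.046 0.175 0 10;0 0 -0.38 0.046 0.175 0 10;0 0 -0.38 0.046 0.175 0 10;0 0 -0.38 0.046 0.175 0 10;0 0 -0.38 0.046 0.175 0 10;0 0 -0.38 0.046 0.175 0 10;0 0 -0.38 0.046 0.175 0 10;0 0 -0.38 0.046 0.175 0 10;0 0 0 0.046 0.175 0 10;0 0 0 0.03 0.1 0 10;0 0 0 0 0 0 10")

```text
time_s: 16.02
ee_pos: [428.1, 273.3, 217.5]
eef_rot: [[-0.999, 0.046, -0.003], [0.046, 0.999, 0.0], [0.003, -0.0, -1.0]]
ft_force: [-0.4, 0.3, -1.2]
width: 25.8
grip_force: 30.0
```

Call:
send_rows(deltas="0 0 0 0 0 0 10;0 0 0 0 0 0 10")

```text
time_s: 16.18
ee_pos: [429.8, 270.0, 218.3]
eef_rot: [[-0.999, 0.049, -0.001], [0.049, 0.999, -0.001], [0.001, -0.001, -1.0]]
ft_force: [0.5, -0.7, -0.3]
width: 26.0
grip_force: 30.0
```

```bash
python3 - <<'E'
from h import *
s=env.read_state(); print(s["grip_force"])
plan((473,321,11),np.pi/2-.05)
E
```

```text
29.999779164791107
t 16.1833 tcp [429.8 270.  218.3] yaw 1.521 J6 -1.06 dyaw -0.001
 rot units [-0.01 -0.02  0.01]  shift units (final tool axes) [-0.271  0.354  1.382]  (present axes) [-0.273  0.355  1.381]
```

Call:
send_rows(deltas="0 0 0 -0.09 0.118 0 10;0 0 0 -0.09 0.118 0 10;0 0 0 -0.09 0.118 0 10;0 0 0 0 0 0.15 10;0 0 0 0 0 0.16 10;0 0 0 0 0 0.16 10;0 0 0 0 0 0.16 10;0 0 0 0 0 0.16 10;0 0 0 0 0 0.16 10;0 0 0 0 0 0.15 10;0 0 0 0 0 0.13 10;0 0 0 0 0 0 10")

```text
time_s: 17.18
ee_pos: [470.5, 318.4, 29.7]
eef_rot: [[-0.999, 0.051, -0.007], [0.052, 0.999, -0.004], [0.007, -0.005, -1.0]]
ft_force: [-0.7, -0.6, -1.7]
width: 26.2
grip_force: 30.0
```

Call:
send_rows(deltas="0 0 0 0 0 0.04 10;0 0 0 0 0 0.04 10;0 0 0 0 0 0.035 10;0 0 0 0 0 0.03 10;0 0 0 0 0 0 10;0 0 0 0 0 0 10")

```text
time_s: 17.68
ee_pos: [473.7, 321.7, 13.3]
eef_rot: [[-0.999, 0.05, 0.0], [0.05, 0.999, 0.0], [-0.0, 0.0, -1.0]]
ft_force: [0.3, -0.1, -1.0]
width: 25.8
grip_force: 30.0
```

```bash
python3 - <<'E'
from h import *
plan((473,321,10.5),np.pi/2-.05)
E
```

```text
t 17.6833 tcp [473.7 321.7  13.3] yaw 1.521 J6 -1.01 dyaw -0.0
 rot units [0. 0. 0.]  shift units (final tool axes) [ 0.004 -0.005  0.019]  (present axes) [ 0.005 -0.005  0.019]
```

Call:
send_rows(deltas="0 0 0 0 0 0.02 10;0 0 0 0 0 0 10;0 0 0 0 0 0 10;0 0 0 0 0 0 35;0 0 0 0 0 0 50;0 0 0 0 0 0 70;0 0 0 0 0 0 70;0 0 0 0 0 0 70;0 0 0 0 0 0 70;0 0 0 0 0 0 70;0 0 0 0 0 0 70;0 0 0 0 0 0 70")

```text
time_s: 18.68
ee_pos: [473.6, 321.6, 10.1]
eef_rot: [[-0.999, 0.05, 0.0], [0.05, 0.999, -0.0], [-0.0, -0.0, -1.0]]
ft_force: [0.1, 0.1, -0.0]
width: 70.1
grip_force: 0.0
```

Call:
send_rows(deltas="0 0 0 0 0 -0.06 70;0 0 0 0 0 -0.13 70;0 0 0 0 0 -0.15 70;0 0 0 0 0 -0.15 70;0 0 0 0 0 -0.15 70;0 0 0 0 0 -0.15 70;0 0 0 0 0 -0.15 70;0 0 0 0 0 -0.15 70;0 0 0 0 0 -0.15 70;0 0 0 0 0 -0.15 70;0 0 0 0 0 -0.1 70;0 0 0 0 0 0 70")

```text
time_s: 19.68
ee_pos: [475.4, 322.6, 239.0]
eef_rot: [[-0.999, 0.05, 0.006], [0.05, 0.999, 0.004], [-0.006, 0.004, -1.0]]
ft_force: [0.3, 0.0, 0.2]
width: 70.1
grip_force: 0.0
```

Call:
send_rows(deltas="0 0 0 0 0 0 70;0 0 0 0 0 0 70")

```text
time_s: 19.85
ee_pos: [473.1, 321.3, 232.6]
eef_rot: [[-0.999, 0.05, -0.001], [0.05, 0.999, -0.001], [0.001, -0.001, -1.0]]
ft_force: [-0.5, 0.6, 0.2]
width: 70.2
grip_force: 0.0
```

```bash
python3 - <<'E'
from h import *
s=env.read_state(); p=optics.capture("wrist"); im=p["color"]; cv2.imwrite("pics/w3.png",im[:,:,::-1])
hsv=cv2.cvtColor(im,cv2.COLOR_RGB2HSV); m=cv2.inRange(hsv,(45,100,40),(85,255,255))
n,l,st,ce=cv2.connectedComponentsWithStats(m); i=1+st[1:,4].argmax()
c,sz,a=cv2.minAreaRect(cv2.findNonZero((l==i).astype(np.uint8))); print(c,sz,a,"handle centre",wrist2w(p,s,c,39).round(1))
for yaw in (0,np.pi/2): plan((553,69.5,220),yaw-.03)
E
```

```text
(281.0, 174.0) (110.0, 24.0) 90.0 handle centre [465.6 321.2  39. ]
t 19.9 tcp [472.8 321.2 231.9] yaw 1.521 J6 -1.01 dyaw -1.551
 rot units [-3.000e-02 -1.000e-02  1.939e+01]  shift units (final tool axes) [-1.661  0.585  0.08 ]  (present axes) [-0.617 -1.649  0.08 ]
t 19.9 tcp [472.8 321.2 231.9] yaw 1.521 J6 -1.01 dyaw 0.02
 rot units [-0.02 -0.03 -0.25]  shift units (final tool axes) [-0.585 -1.661  0.08 ]  (present axes) [-0.617 -1.649  0.08 ]
```

View pics/w3.png

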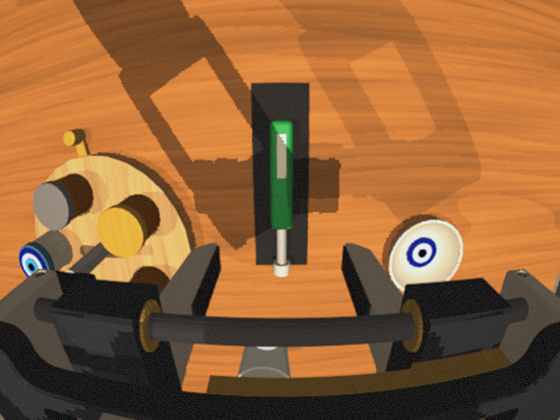

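Call:
send_rows(deltas="0 0 0 -0.062 -0.165 0 70;0 0 0 -0.062 -0.165 0 70;0 0 0 -0.062 -0.165 0 70;0 0 0 -0.062 -0.165 0 70;0 0 0 -0.062 -0.165 0 70;0 0 0 -0.062 -0.165 0 70;0 0 0 -0.062 -0.165 0 70;0 0 0 -0.062 -0.165 0 70;0 0 0 -0.062 -0.165 0 70;0 0 0 -0.062 -0.165 0 70")

```text
time_s: 20.73
ee_pos: [553.5, 68.5, 231.7]
eef_rot: [[-0.999, 0.05, -0.003], [0.05, 0.999, -0.0], [0.003, -0.0, -1.0]]
ft_force: [0.3, 0.6, -0.3]
width: 70.0
grip_force: 0.0
```

Call:
send_rows(deltas="0 0 0.97 0 0 0 70;0 0 0.97 0 0 0 70;0 0 0.97 0 0 0 70;0 0 0.97 0 0 0 70;0 0 0.97 0 0 0 70;0 0 0.97 0 0 0 70;0 0 0.97 0 0 0 70;0 0 0.97 0 0 0 70;0 0 0.97 0 0 0 70;0 0 0.97 0 0 0 70")

```text
time_s: 21.57
ee_pos: [553.2, 69.8, 231.6]
eef_rot: [[-0.675, 0.738, -0.003], [0.738, 0.675, -0.0], [0.002, -0.002, -1.0]]
ft_force: [-0.5, -0.8, -0.0]
width: 69.8
grip_force: 0.0
```

Call:
send_rows(deltas="0 0 0.97 0 0 0 70;0 0 0.97 0 0 0 70;0 0 0.97 0 0 0 70;0 0 0.97 0 0 0 70;0 0 0.97 0 0 0 70;0 0 0.97 0 0 0 70;0 0 0.97 0 0 0 70;0 0 0.97 0 0 0 70;0 0 0.97 0 0 0 70;0 0 0.97 0 0 0 70;0 0 0 0 0 0 70;0 0 0 0 0 0 70")

```text
time_s: 22.57
ee_pos: [553.5, 69.8, 232.2]
eef_rot: [[0.029, 1.0, -0.002], [1.0, -0.029, -0.0], [-0.0, -0.002, -1.0]]
ft_force: [-0.8, 0.9, 0.1]
width: 70.1
grip_force: 0.0
```

```bash
python3 - <<'E'
from h import *
s=env.read_state(); p=optics.capture("wrist"); im=p["color"]; cv2.imwrite("pics/w4.png",im[:,:,::-1])
plan((553,69.5,120),-.035)
E
```

```text
t 22.6167 tcp [553.6  69.8 232.5] yaw -0.028 J6 0.06 dyaw -0.007
 rot units [-0.02  0.    0.08]  shift units (final tool axes) [-0.002 -0.004  0.75 ]  (present axes) [-0.002 -0.003  0.75 ]
```

View pics/w4.png

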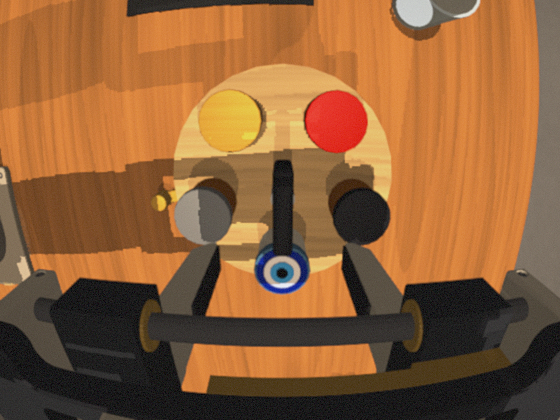

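Call:
send_rows(deltas="0 0 0.08 0 0 0.06 70;0 0 0 0 0 0.1 70;0 0 0 0 0 0.1 70;0 0 0 0 0 0.1 70;0 0 0 0 0 0.1 70;0 0 0 0 0 0.1 70;0 0 0 0 0 0.1 70;0 0 0 0 0 0.085 70;0 0 0 0 0 0 70;0 0 0 0 0 0 70")

```text
time_s: 23.45
ee_pos: [553.3, 69.7, 120.7]
eef_rot: [[0.037, 0.999, -0.002], [0.999, -0.037, -0.0], [-0.0, -0.002, -1.0]]
ft_force: [0.2, 0.0, 0.8]
width: 70.0
grip_force: 0.0
```

```bash
python3 - <<'E'
from h import *
s=env.read_state(); p=optics.capture("wrist"); im=p["color"]; cv2.imwrite("pics/w5.png",im[:,:,::-1])
s0=dict(s); s0["ee_pos"]=np.array([553.6,69.8,232.5]); s0["eef_rot"]=np.array([[.028,1,0],[1,-.028,0],[0,0,-1.]])
an=lambda v:np.degrees(np.arctan2(v[1],v[0])); c=np.array([553.4,69.7])
e=wrist2w(p,s0,(282,272),103)[:2]; q=wrist2w(p,s0,(161,201),30)[:2]; T=wrist2w(p,s0,(283,170),34)[:2]
print("eye",e,an(e-c),"ptr",q,np.linalg.norm(q-c),an(q-c),"tray",T)
plan((553,69.5,120),-.035)
E
```

```text
eye [552.68193347 -12.63358539] -90.49968841217814 ptr [404.65733206  46.24481617] 150.5806326020039 -171.03883680873724 tray [556.55030532  79.97149152]
t 23.5 tcp [554.2  69.8 122. ] yaw -0.037 J6 0.07 dyaw 0.002
 rot units [-0.    0.   -0.03]  shift units (final tool axes) [-0.002 -0.008  0.013]  (present axes) [-0.002 -0.008  0.013]
```

Call:
send_rows(deltas="0 0 0 0 0 0 40;0 0 0 0 0 0 30;0 0 0 0 0 0 22;0 0 0 0 0 0 16;0 0 0 0 0 0 8;0 0 0 0 0 0 5;0 0 0 0 0 0 5;0 0 0 0 0 0 5;0 0 0 0 0 0 5;0 0 0 0 0 0 5;0 0 0 0 0 0 5;0 0 0 0 0 0 5")

```text
time_s: 24.5
ee_pos: [554.6, 69.8, 121.9]
eef_rot: [[0.037, 0.999, 0.001], [0.999, -0.037, 0.0], [0.0, 0.001, -1.0]]
ft_force: [5.4, 0.6, -3.7]
width: 15.7
grip_force: 30.0
```

Call:
send_rows(deltas="0 0 0.2 0 0 0 5;0 0 0.4 0 0 0 5;0 0 0.5 0 0 0 5;0 0 0.5 0 0 0 5;0 0 0.5 0 0 0 5;0 0 0.5 0 0 0 5;0 0 0.5 0 0 0 5;0 0 0.5 0 0 0 5;0 0 0.5 0 0 0 5;0 0 0.5 0 0 0 5;0 0 0.5 0 0 0 5;0 0 0.5 0 0 0 5")

```text
time_s: 25.5
ee_pos: [553.9, 69.9, 121.9]
eef_rot: [[0.468, 0.884, -0.0], [0.884, -0.468, 0.0], [-0.0, -0.001, -1.0]]
ft_force: [0.5, 1.2, -0.0]
width: 16.1
grip_force: 30.0
```

Call:
send_rows(deltas="0 0 0.5 0 0 0 5;0 0 0.5 0 0 0 5;0 0 0.5 0 0 0 5;0 0 0.5 0 0 0 5;0 0 0.5 0 0 0 5;0 0 0.5 0 0 0 5;0 0 0.5 0 0 0 5;0 0 0.5 0 0 0 5;0 0 0.5 0 0 0 5;0 0 0.5 0 0 0 5;0 0 0.5 0 0 0 5;0 0 0.5 0 0 0 5")

```text
time_s: 26.5
ee_pos: [553.4, 70.4, 121.9]
eef_rot: [[0.823, 0.568, -0.002], [0.568, -0.823, 0.001], [-0.001, -0.002, -1.0]]
ft_force: [-3.5, 3.8, 1.7]
width: 16.2
grip_force: 30.0
```

Call:
send_rows(deltas="0 0 0.5 0 0 0 5;0 0 0.5 0 0 0 5;0 0 0.5 0 0 0 5;0 0 0.5 0 0 0 5;0 0 0.5 0 0 0 5;0 0 0.5 0 0 0 5;0 0 0.5 0 0 0 5;0 0 0.5 0 0 0 5;0 0 0.5 0 0 0 5;0 0 0.5 0 0 0 5;0 0 0.4 0 0 0 5;0 0 0.2 0 0 0 5")

```text
time_s: 27.5
ee_pos: [553.1, 71.1, 121.9]
eef_rot: [[0.988, 0.156, -0.002], [0.156, -0.988, 0.002], [-0.002, -0.002, -1.0]]
ft_force: [-5.0, 6.0, 2.9]
width: 15.9
grip_force: 30.0
```

Call:
send_rows(deltas="0 0 0 0 0 0 5;0 0 0 0 0 0 5;0 0 0 0 0 0 5;0 0 0 0 0 0 5")

```text
time_s: 27.83
ee_pos: [553.1, 71.1, 121.9]
eef_rot: [[0.988, 0.158, -0.002], [0.158, -0.988, 0.002], [-0.002, -0.002, -1.0]]
ft_force: [-4.9, 6.7, 2.7]
width: 15.7
grip_force: 30.0
```

```bash
python3 - <<'E'
from h import *
s=env.read_state(); print(s["grip_force"],s["width"],s["ft_force"])
plan((554,69.8,122),-.035)
p=optics.capture("top");w=optics.capture("scene"); 
A=cv2.resize(p["color"][175:280,215:310][:,:,::-1],None,fx=4,fy=4,interpolation=cv2.INTER_CUBIC)
B=cv2.resize(w["color"][150:240,230:335][:,:,::-1],None,fx=4,fy=4,interpolation=cv2.INTER_CUBIC)
H=np.zeros((420,800,3),np.uint8); H[:,:380]=A; H[:360,380:800]=B
cv2.imwrite("pics/fin.png",H)
E
```

```text
30.002616941928864 15.657112597706732 [-4.86564426  6.7396164   2.67192157]
t 27.8333 tcp [553.1  71.1 121.9] yaw -1.413 J6 1.45 dyaw 1.378
 rot units [ -0.04   0.   -17.22]  shift units (final tool axes) [-0.008  0.006 -0.001]  (present axes) [ 0.005  0.009 -0.001]
```

View pics/fin.png

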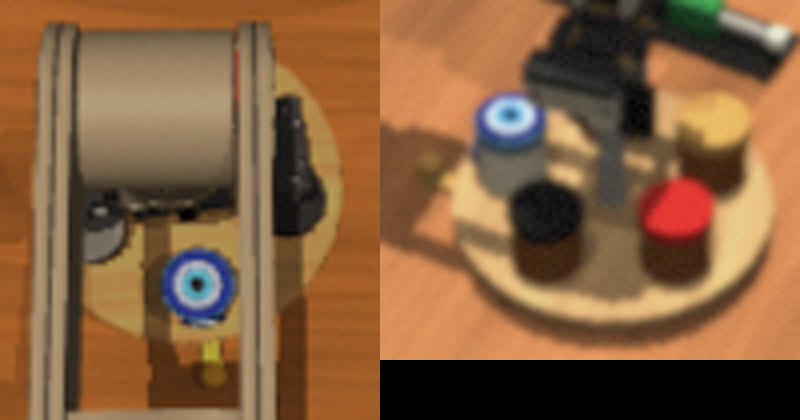

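```bash
python3 - <<'E'
from h import *
p=optics.capture("top"); im=p["color"]; hsv=cv2.cvtColor(im,cv2.COLOR_RGB2HSV)
b=cv2.inRange(hsv,(100,150,60),(125,255,255)); b[:,:240]=0;b[:,290:]=0;b[:230]=0;b[265:]=0
q=cv2.minEnclosingCircle(cv2.findNonZero(b)); e=top2w(p,q[0],103)[:2]
g=lambda x,y,z:top2w(p,(x/4+215-.4,y/4+175-.4),z)[:2]
an=lambda v:np.degrees(np.arctan2(v[1],v[0])); c=np.array([553.3,70.])
e2=g(198,285,103); r=[g(213,374,30),g(211,352,25),g(214,370,30)]
print(q,e,an(e-c),e2,an(e2-c),np.linalg.norm(e2-c)); print([(x.round(1),an(x-c).round(1)) for x in r])
s=env.read_state(); R_=np.array(s["eef_rot"]); print("fin dir by tool",an(-R_[:2,0]))
E
```

```text
((264.0, 246.5), 9.013978004455566) [468.15854291  56.08792843] -170.71990923383393 [470.21610335  55.82925675] -170.3208040972666 84.28371045162515
[(array([400.2,  43.6]), np.float64(-170.2)), (array([418.3,  45.8]), np.float64(-169.9)), (array([403.5,  42.9]), np.float64(-169.7))]
fin dir by tool -170.9323405642338
```

```bash
python3 -c "
from rig import env
print(env.close_job())"
```

```text
the job is handed in; nothing more can be done
None
```

I've handed the job in but got no verdict back: I aimed the wand at the bristles from about 6 cm for over 2 s and laid it back on the middle of its mat. I then turned the carousel slowly until the evil-eye jar stood within about 1° of the pointer, and the fingers are still gripping it at 30 N.

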